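# Change over the platform mixer, set its speed and engage the drive

## Task

Change the load of the platform mixer: take the two tall amber bottles out of the mixer's tray and stand them upright in the aluminium out-tray without dropping them, stand every white jar from the bench upright on the floor of the mixer's tray, and turn the black speed knob until its pointer lines up with the tab on the index ring. Only when all that is done, lift the lockout collar on the drive lever while the lever is still at its near end, push the lever through the gate to its far (run) end, and let the collar drop fully down beyond the gate. Leave the other things on the bench where they are.

Things in the scene. Friction and masses are not known exactly. Their poses are not given: they have to be found in the camera images.
- mixer: Platform mixer, fixed: white casing 330 (its x) x 400 (its y) x 65 mm high with a steel load tray on the right part of its top (-y) and a control panel on the left part (+y): knob at the near side (-x), drive lever at the far side (+x). Origin: centre of its underside on the bench; x axis points away from its front, z up. Offset and turned by a few degrees from start to start.
- tray_floor (a point): Centre of the inner floor of the mixer's load tray, 71 mm above the bench; axes parallel to the mixer's. The floor is 210 x 210 mm inside, the walls are 6 mm thick and rise 18 mm above it.
- knob (a joint): Turning angle of the speed knob in rad about the vertical, counter-clockwise from above positive; 0 when its pointer points along the mixer's +x axis. Turns from -2.7 to 2.7 with light friction (0.06 N m) and stays where left.
- knob_grip (a point): Point on the knob's vertical axis, 38 mm above the panel (103 mm above the bench). Black knob: base disc 64 mm across up to 14 mm above the panel, on it an upright grip bar 16 mm thick, 63 mm long, from 14 to 50 mm above the panel. The point's x axis runs along the bar towards the pointer end, so the faces to pinch are its +y and -y sides; room round it for the fingers down to 12 mm above the panel.
- knob_pointer (a point): Middle of the knob's pointer end (narrowed end of the bar, with a white line over top and end), 36 mm from the knob's axis.
- index_ring: Flat aluminium ring plate 104 mm across, fixed under the knob and coaxial with it, carrying one raised dark steel tab (22 x 6 mm, top 8 mm above the panel) that reaches from 38 to 60 mm from the axis: the mark. Origin: on the knob's axis at panel height (65 mm above the bench); its x axis points to the tab. Small black ticks outside it are only a scale.
- lever (a joint): Lean of the drive lever in rad about the mixer's y axis: -0.36 near end (leans to the mixer's front), +0.36 far end (run). Stays where left (friction 0.15 N m). With the collar down the gate stops it at about -0.27 from the near side; lifted about 12 mm or more the collar passes over the gate.
- lever_pivot (a point): Pivot of the drive lever, inside the casing 60 mm below the panel (5 mm above the bench). Steel rod 12 mm in diameter, its small black cap (22 mm) reaching 158 mm from the pivot. The gate, two steel blocks 10 mm thick (along the mixer's x) and 36 mm high, stands right over the pivot on both sides of the slot, out to 24 mm either side.
- collar (a joint): Lift of the lockout collar along the lever in m: 0 fully down, 0.018 fully up. A spring presses it down (3 N at 0, 6 N when up).
- collar_grip (a point): Point on the lever's axis inside the collar, 13 mm below the collar's top edge, 120 mm from the pivot when the collar is down; moves with the collar; its z axis runs up along the lever, its y axis is the lever's hinge direction. Black cylinder collar 34 mm in diameter, 45 mm long (from 88 to 133 mm from the pivot when down), with two aluminium bands; the lever's cap stands 25 mm above it. Pinch it along y: then it may swing between the fingers.
- jar1: White plastic jar with a grey screw lid, plain upright cylinder 56 mm in diameter and 68 mm tall, about 0.18 kg, standing on the bench or in the mixer tray; may be absent. Origin: centre of its underside, z axis up along the jar.
- jar2: White plastic jar with a grey screw lid, plain upright cylinder 56 mm in diameter and 68 mm tall, about 0.18 kg, standing on the bench or in the mixer tray; may be absent. Origin: centre of its underside, z axis up along the jar.
- jar3: White plastic jar with a grey screw lid, plain upright cylinder 56 mm in diameter and 68 mm tall, about 0.18 kg, standing on the bench or in the mixer tray; may be absent. Origin: centre of its underside, z axis up along the jar.
- jar4: White plastic jar with a grey screw lid, plain upright cylinder 56 mm in diameter and 68 mm tall, about 0.18 kg, standing on the bench or in the mixer tray; may be absent. Origin: centre of its underside, z axis up along the jar.
- bottle1: Tall amber glass bottle: body 52 mm in diameter up to 90 mm, shoulder, white cap 36 mm in diameter from 100 to 120 mm (its top), 0.25 kg; at first stands in the mixer's tray. Origin: centre of its underside, z up along it.
- bottle2: Tall amber glass bottle: body 52 mm in diameter up to 90 mm, shoulder, white cap 36 mm in diameter from 100 to 120 mm (its top), 0.25 kg; at first stands in the mixer's tray. Origin: centre of its underside, z up along it.
- out_tray: Shallow square aluminium tray, fixed on the bench, 130 (its x) x 200 (its y) mm outside, 26 mm high, walls and floor 5 mm thick; room for the two bottles one behind the other along y. Origin: centre of its underside, x and y axes along its sides.
- dishes: Bystander, loose: short stack of clear round dishes, 70 mm across, 42 mm high. Origin: centre of underside.
Mind the look-alikes: they are no part of the job. What is shaped like the bottle2 but purple is not meant. Leave any purple look-alike of the jar3 alone.

How it is judged:
On the way, in this order (a step that is already met when the one before it is completed fails the run):
1. Both bottles stand upright in the out-tray, every jar stands upright in the mixer's tray, and the knob's pointer is at the index tab (in any order) (x of bottle1 in the frame of out_tray between -0.042 and 0.042 m and y of bottle1 in the frame of out_tray between -0.077 and 0.077 m and z of each of bottle1, bottle2 in the frame of out_tray below 0.01 m and angle between each of bottle1, bottle2, jar1, jar2, jar3, jar4's own z axis and vertical below 0.12 rad and linear speed of each of bottle1, bottle2, jar1, jar2, jar3, jar4 below 0.03 m/s and x of bottle2 in the frame of out_tray between -0.042 and 0.042 m and y of bottle2 in the frame of out_tray between -0.077 and 0.077 m and x of jar1 in the frame of tray_floor between -0.083 and 0.083 m and y of jar1 in the frame of tray_floor between -0.083 and 0.083 m and z of each of jar1, jar2, jar3, jar4 in the frame of tray_floor below 0.005 m and x of jar2 in the frame of tray_floor between -0.083 and 0.083 m and y of jar2 in the frame of tray_floor between -0.083 and 0.083 m and x of jar3 in the frame of tray_floor between -0.083 and 0.083 m and y of jar3 in the frame of tray_floor between -0.083 and 0.083 m and x of jar4 in the frame of tray_floor between -0.083 and 0.083 m and y of jar4 in the frame of tray_floor between -0.083 and 0.083 m and y of knob_pointer in the frame of index_ring between -0.0042 and 0.0042 m and x of knob_pointer in the frame of index_ring above 0.02 m), for 0.2 s.
2. The collar is lifted while the lever is still before the gate (value of joint collar above 0.009 m and value of joint lever below -0.15 rad), for 0.1 s.
3. The lever is pushed through the gate to its run end and the collar is down again (value of joint lever above 0.24 rad and value of joint collar below 0.004 m), for 0.2 s.
At the end, for the whole second after the job is handed in: Both bottles upright (7 degrees) on the out-tray floor, every jar present upright (7 degrees) on the mixer tray floor, knob pointer within 6.5 degrees of the middle of the index tab, lever beyond 0.24 rad at the run end, collar within 4 mm of fully down, all at rest (all of step 1 and all of step 3); the robot touches nothing.
It fails at once if The stack of dishes is shifted more than 30 mm (distance of dishes from where it was at the start of the episode above 0.03 m).
It fails at once if A bottle is dropped into the out-tray (reaches it faster than 0.7 m/s) (horizontal distance between bottle1 and out_tray below 0.11 m and height (world z) of bottle1 below 0.04 m and linear speed of bottle1 above 0.7 m/s).
It fails at once if A bottle is dropped into the out-tray (reaches it faster than 0.7 m/s) (horizontal distance between bottle2 and out_tray below 0.11 m and height (world z) of bottle2 below 0.04 m and linear speed of bottle2 above 0.7 m/s).
Of jar1, jar2, jar3, jar4 only 2 to 4 are there at a start; the rules pass over those that are not, and their reading is None.
At some moment in a run one of jar1, jar2, jar3, jar4 may be knocked a few centimetres aside while the robot is not near it.
It also fails if it takes over 210 s, if anything falls off the work surface, if the arm or the gripper's body presses on something with over 40 N, if the wrist force passes 120 N, or if a joint passes its speed limit or range.

## Robot

A 6-joint arm with a two-finger parallel gripper is mounted at the origin on the work surface. World frame = base frame: x ahead of the robot, y to its left, z up, the work surface at z = 0. Lengths are in m, angles in rad, forces in N, time in s.
With the tool pointing down it reaches from about 0.3 to 0.825 m from the base axis. Payload 5.4 kg.
Tool frame: the origin (TCP) lies at the very end of the fingers, on their centre line; the grasp point (between the pads) lies 19 mm behind it; z points along the fingers, y is the line along which they close (so a half turn about z gives the same grasp; the last joint's range is limited). The gripper opens to 92 mm and grips with 3 to 60 N. Pads are 20 mm wide; open, the fingers measure 128 mm over their backs; the gripper's body (75 mm by 189 mm) begins 69 mm behind the grasp point.
Start: joints at [-1.419, 0.158, 1.597, -0, 1.386, -0.21], TCP at [0.204, -0.538, 0.215] pointing down, gripper open.
Joint ranges: [-2.91, 2.91], [-0.94, 2.29], [0.18, 2.7], [-1.29, 4.43], [0.17, 2.64], [-3, 3]. Speed limits (rad/s): [2.57, 2.57, 3.14, 3.14, 3.14, 3.14].

## Interface

Orientations are given as a rotation vector (axis times angle).
In Python, from workcell import bot gives the robot as it stands. Calls block until the motion is done:
- bot.goto(position, orientation): joint-space move of the TCP to a pose.
- bot.line_to(position, rot=None, max_speed=0.15): straight line of the TCP; rot=None keeps the orientation; max_speed is the mean speed in m/s.
- bot.set_joints(angles): joint-space move.
- bot.set_gripper(opening, newtons=None): opening from 0.0 (shut) to 1.0 (fully open); newtons is the grip in N (None keeps the last); returns when the fingers have stopped.
- bot.hold(seconds).
- bot.inverse_kinematics(position, orientation): joint angles nearest the present ones, or None.
- bot.read_camera(name): name is "scene" or "top" or "wrist"; returns a dict with "pixels" (384x512x3 uint8, blue, green, red), "fx", "fy", "cx", "cy" (pixels), "R" (3x3) and "t" (3): a world point X has camera coordinates R X + t. Camera axes: x right, y down, z forward; pixel columns grow to the right and rows downward; lengths in m; the calibration is good to about 2 mm. The wrist camera is an equidistant fisheye: a pixel r from the principal point sees the ray r / f radians off the axis. A picture is of the moment at which its call begins. There is no depth.
A pose or a line that the arm cannot do raises bot.MotionError and nothing moves.
- bot.job_done(): hands the job in; it is judged then, once.
Readings, each from a call of its own:
- bot.current_clock(): time.
- bot.current_joints(): joint angles.
- bot.current_joint_vel(): joint speeds.
- bot.current_effort(): joint torques, N m.
- bot.current_ee_pos(): TCP position.
- bot.current_tool_rot(): TCP orientation.
- bot.current_contact_force(): force on the tool from outside, world axes, zero at the start.
- bot.current_ft_torque(): the same for the moment, N m.
- bot.current_opening(): opening from 0.0 (shut) to 1.0 (fully open).
- bot.current_grip_force(): force on a finger pad.
Only numpy, scipy, OpenCV 4.12 (cv2) and the standard library are available. Lean on these libraries where they do the work, as an engineer would, in place of code of your own. Each camera call takes 0.05 s, during which the arm holds its last target. There are 200 camera calls.

## Working session

There is one attempt and no reset: what is moved stays moved. The work goes in short steps, each a Python script; the robot and the scene stay as the last script left them, time stands still between calls to the robot, and variables do not carry over. Pictures are saved under pics/ and viewed, at most 14 in all, crops included, and the job is handed in when it is done.

```bash
ls; mkdir -p pics; python3 - <<'E'
from workcell import bot
import cv2,numpy as np
for n in("top","scene"):
    c=bot.read_camera(n); cv2.imwrite(f"pics/{n}0.png",cv2.resize(c["pixels"],(800,600),interpolation=cv2.INTER_CUBIC))
    cv2.imwrite(f"raw_{n}.png",c["pixels"])
    print(n,c["fx"],c["fy"],c["cx"],c["cy"],np.round(c["R"],3).tolist(),np.round(c["t"],3))
print(bot.current_clock(),bot.current_tool_rot())
E
```

```text
pics
top 450.1211565761887 450.1211565761887 256.94994162881574 188.69146696869115 [[0.011, -1.0, 0.012], [-0.986, -0.013, -0.165], [0.165, -0.01, -0.986]] [-0.069  0.583  1.352]
scene 395.34788128537303 395.34788128537303 250.64907200957745 191.6395854711364 [[-0.602, 0.798, 0.015], [0.583, 0.453, -0.674], [-0.545, -0.397, -0.739]] [ 0.388 -0.25   1.607]
0.1 [-3.08871709e+00 -5.64810495e-01 -1.01229161e-04]
```

View pics/top0.png

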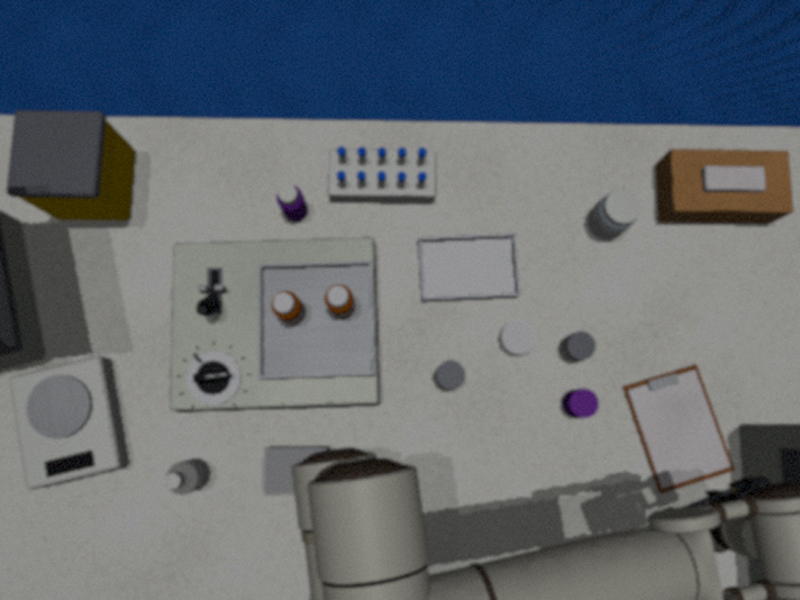

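View pics/scene0.png

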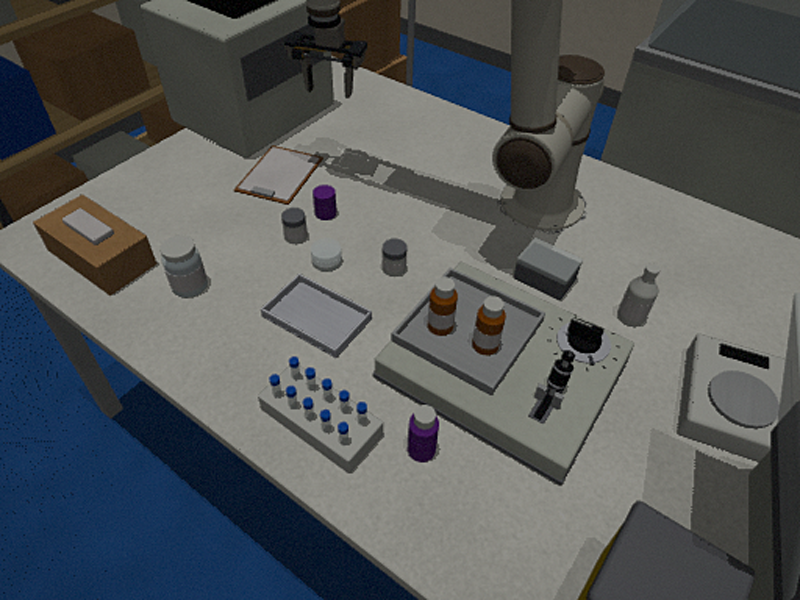

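The top view shows the mixer with its tray, the amber bottles at (287,306) and (339,299), and the knob at (213,378) with its tab at about (197,357). The lever is at (210,300) and the out-tray at (467,267). There are two white jars with grey lids, at (450,375) and (578,346).

Look-alikes:
- The purple jar at (581,403) and the purple bottle at (292,203) have the wrong colour.
- The big white-lidded jar at (612,213) is too large.
- The dishes are at (517,338).

In the scene view the jars are at (395,257) and (293,225). I'll confirm them in a crop and compute positions.

```bash
cat > h.py <<'E'
from workcell import bot
import cv2,numpy as np
from scipy.spatial.transform import Rotation as Ro
def ray(c,u,v):
    x,y=(u-c["cx"])/c["fx"],(v-c["cy"])/c["fy"]
    if c.get("fish"):
        r=np.hypot(x,y); s=np.sin(r)/max(r,1e-9); d=np.array([x*s,y*s,np.cos(r)])
    else: d=np.array([x,y,1.])
    R=np.array(c["R"]); return -R.T@np.array(c["t"]), R.T@d
def plane(c,u,v,z):
    o,d=ray(c,u,v); return o+d*(z-o[2])/d[2]
def cam(n):
    c=bot.read_camera(n); c["fish"]=n=="wrist"; return c
def proj(c,X):
    p=np.array(c["R"])@X+np.array(c["t"])
    if c.get("fish"):
        r=np.hypot(p[0],p[1]); th=np.arctan2(r,p[2]); q=p[:2]/r*th
    else: q=p[:2]/p[2]
    return q*c["fx"]+np.array([c["cx"],c["cy"]])
def down(yaw): # tool pointing down, finger-closing axis (tool y) at world angle yaw
    y=np.array([np.cos(yaw),np.sin(yaw),0]); z=np.array([0,0,-1.]); x=np.cross(y,z)
    return Ro.from_matrix(np.c_[x,y,z]).as_rotvec()
E
python3 - <<'E'
from h import *
c=cam("top");im=c["pixels"]
cv2.imwrite("pics/crop1.png",cv2.resize(im[140:280,100:290],None,fx=4.2,fy=4.2,interpolation=cv2.INTER_CUBIC))
k=.64
print("cam",ray(c,0,0)[0])
P=lambda u,v,z:np.round(plane(c,u*k,v*k,z),3)[:2]
print("mixer",[P(u,v,.065) for u,v in((173,243),(375,238),(379,403),(170,408))])
print("tray rim",[P(u,v,.089) for u,v in((261,266),(373,263),(377,376),(260,379))])
print("out",[P(u,v,.026) for u,v in((417,237),(515,235),(518,298),(422,300))])
print("knob",P(213,377,.115),"tab",P(197,357,.073),"levercap",P(214,271,.15))
print("purple/others")
hsv=cv2.cvtColor(im,cv2.COLOR_BGR2HSV)
def blobs(m,z,name,amin=40):
    n,l,s,ce=cv2.connectedComponentsWithStats(m.astype(np.uint8))
    for i in range(1,n):
        if s[i,4]>amin: print(name,ce[i].round(1),s[i],plane(c,*ce[i],z).round(3))
print("lid px",im[240,288],im[221,370],"cap",im[193,183],im[190,217],"dish",im[216,331],"table",im[260,240])
amber=(hsv[...,0]>5)&(hsv[...,0]<16)&(hsv[...,1]>150);amber[:160]=0;amber[230:]=0;amber[:,260:]=0
blobs(amber,.09,"amber")
g=im.max(2); lid=(g<115)&(g>60)&(hsv[...,1]<60); lid[:200]=0;lid[265:]=0;lid[:,:262]=0
lid=cv2.morphologyEx(lid.astype(np.uint8),cv2.MORPH_OPEN,np.ones((3,3)))
blobs(lid,.068,"lid")
cv2.imwrite("raw_top.png",im)
E
```

```text
cam [ 0.35342392 -0.048746    1.43024214]
mixer [array([0.68 , 0.392]), array([ 0.696, -0.008]), array([ 0.37 , -0.021]), array([0.356, 0.377])]
tray rim [array([0.63 , 0.212]), array([ 0.639, -0.006]), array([ 0.421, -0.017]), array([0.412, 0.204])]
out [array([ 0.709, -0.093]), array([ 0.716, -0.295]), array([ 0.584, -0.299]), array([ 0.578, -0.104])]
knob [0.414 0.286] tab [0.454 0.329] levercap [0.607 0.286]
purple/others
lid px [93 89 86] [90 84 83] cap [150 152 151] [147 146 148] dish [146 143 144] table [125 127 126]
amber [218.7 196.4] [211 189  15  12  52] [0.552 0.053 0.09 ]
amber [186.6 199.1] [178 191  15  14  58] [0.543 0.149 0.09 ]
lid [371.5 220.9] [363 212  18  20 271] [ 0.486 -0.412  0.068]
lid [287.  240.6] [277 231  21  20 325] [ 0.424 -0.154  0.068]
```

View pics/crop1.png

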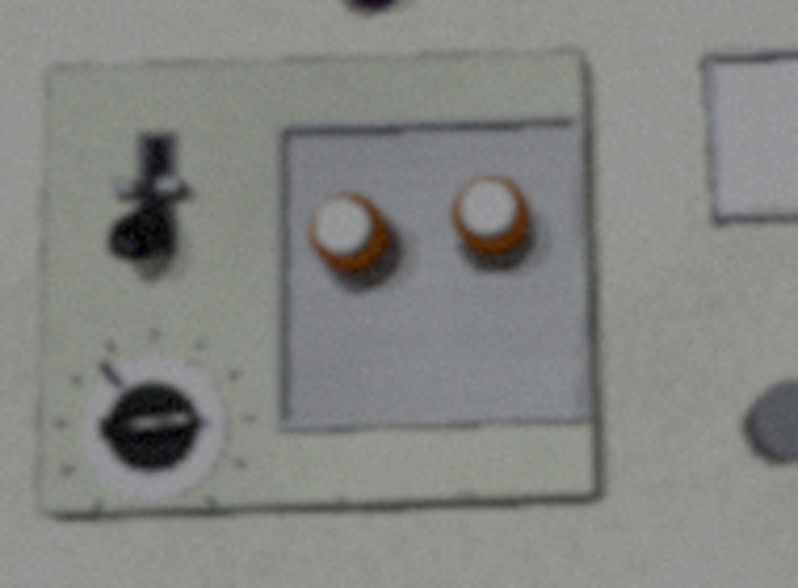

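Both real jars have grey lids and white bodies, and the purple one is ruled out. The knob pointer (thin end, white line) points right at crop (205,423), and the tab is up-left at (112,373). The mixer pose is about (0.5255, 0.185) with yaw 0.04. I'm starting with the bottles.

```bash
cat >> h.py <<'E'
YAW=.04
def yawchoose(p,yaw):
    """yaw (mod pi) whose IK keeps the last joint nearest the middle"""
    best=None
    for y in (yaw,yaw+np.pi,yaw-np.pi):
        q=bot.inverse_kinematics(list(p),list(down(y)))
        if q is not None and (best is None or abs(q[5])<best[0]): best=(abs(q[5]),y,q)
    return best[1],best[2]
def pick(x,y,z,yaw,up,op=1.,f=25):
    yw,q=yawchoose((x,y,up),yaw); print("q",np.round(q,2))
    bot.set_gripper(op)
    bot.goto([x,y,up],list(down(yw))); bot.line_to([x,y,z],max_speed=.15)
    bot.set_gripper(0.,f); bot.hold(.2)
    print("open mm",bot.current_opening()*92,"grip",bot.current_grip_force())
    bot.line_to([x,y,up],max_speed=.15)
def place(x,y,z,yaw,up):
    yw,q=yawchoose((x,y,up),yaw); print("q",np.round(q,2))
    bot.goto([x,y,up],list(down(yw))); bot.hold(.2)
    print("open mm",bot.current_opening()*92)
    bot.line_to([x,y,z+.015],max_speed=.12); bot.line_to([x,y,z],max_speed=.04); bot.hold(.2)
    print("F",np.round(bot.current_contact_force(),1))
    bot.set_gripper(.8); bot.hold(.1); bot.line_to([x,y,up],max_speed=.2)
OUT=np.array([.647,-.198]); OY=.045
def outp(lx,ly): 
    c,s=np.cos(OY),np.sin(OY); return OUT+[c*lx-s*ly,s*lx+c*ly]
MIX=np.array([.5255,.185])
def mixp(lx,ly):
    c,s=np.cos(YAW),np.sin(YAW); return MIX+[c*lx-s*ly,s*lx+c*ly]
E
python3 - <<'E'
from h import *
c=cam("top");im=c["pixels"]
m=(im.min(2)>125); m[:180]=0;m[205:]=0;m[:,:172]=0;m[:,232:]=0
m=cv2.morphologyEx(m.astype(np.uint8),cv2.MORPH_OPEN,np.ones((3,3)))
n,l,s,ce=cv2.connectedComponentsWithStats(m)
B=[]
for i in range(1,n):
    p=plane(c,*ce[i],.191); print(ce[i],s[i],p)
    if 60<s[i,4]<300: B.append(p)
assert len(B)==2
B.sort(key=lambda p:p[1])
np.save("B.npy",B)
p=B[0]
pick(p[0],p[1],.071+.046,YAW,.26)
o=outp(0,-.04); place(o[0],o[1],.052,OY,.2)
print(bot.current_clock())
c=cam("top");cv2.imwrite("pics/t1.png",cv2.resize(c["pixels"],(800,600)))
E
```

```text
[199.5 181. ] [198 180   4   3  12] [0.5799598  0.09988626 0.191     ]
[206. 181.] [205 180   3   3   9] [0.5802026  0.08174299 0.191     ]
[215.55963303 188.62385321] [210 183  12  12 109] [0.55895211 0.05447896 0.191     ]
[201.7989418  193.60846561] [193 184  16  21 189] [0.54439152 0.09235186 0.191     ]
[180.68571429 192.91428571] [176 188  11  11 105] [0.54557986 0.15105162 0.191     ]Traceback (most recent call last):
  File "<stdin>", line 10, in <module>
AssertionError
```

```bash
python3 - <<'E'
from h import *
c=cam("top")
B=[plane(c,216.1,189.2,.191),plane(c,181.4,192.9,.191)]
print(B); np.save("B.npy",B)
p=B[0]
pick(p[0],p[1],.071+.046,YAW,.26)
o=outp(0,-.04); place(o[0],o[1],.052,OY,.2)
print(bot.current_clock())
c=cam("top");cv2.imwrite("pics/t1.png",cv2.resize(c["pixels"],(800,600)))
E
```

```text
[array([0.55734394, 0.0529313 , 0.191     ]), array([0.54564596, 0.14907043, 0.191     ])]
q [-0.12  0.09  1.58 -0.    1.47 -0.16]
open mm 51.748490330932015 grip 24.985548555850983
q [-0.53  0.47  1.25 -0.    1.43 -0.57]
open mm 51.95266080678272
F [-0.3  0.3 -3. ]
10.8583
```

View pics/t1.png

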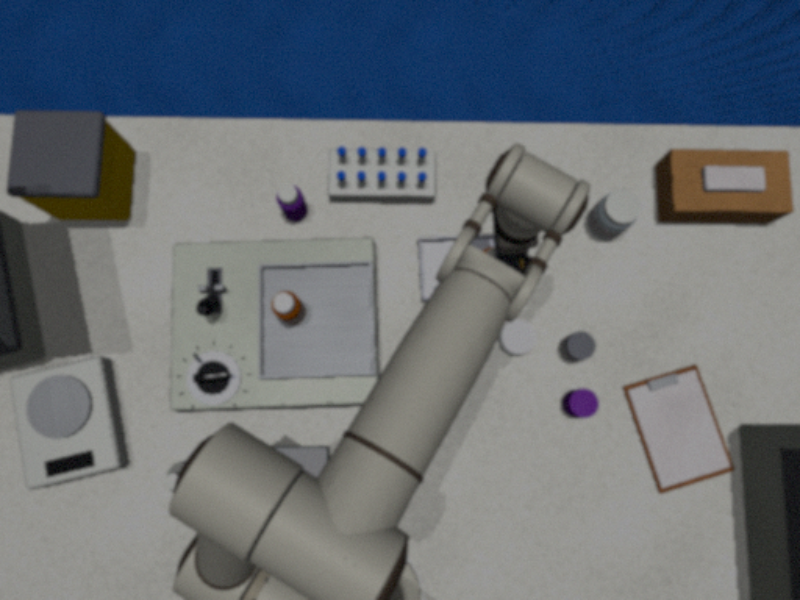

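The second bottle is at (287,306). With the arm moved aside, the previously covered bench area shows no further jars, so there are two.

```bash
python3 - <<'E'
from h import *
p=np.load("B.npy")[1]
pick(p[0],p[1],.071+.046,YAW,.26)
o=outp(0,.04); yw,q=yawchoose((o[0],o[1],.26),OY); bot.goto([o[0],o[1],.26],list(down(yw)))
place(o[0],o[1],.052,OY,.2)
bot.goto([.45,.1,.35],list(down(YAW)))
print(bot.current_clock())
c=cam("top");im=c["pixels"];s=cam("scene")["pixels"]
cv2.imwrite("pics/t2.png",np.hstack([cv2.resize(im[100:290,90:400],(496,304)),cv2.resize(s[130:320,150:340],(304,304))]))
hsv=cv2.cvtColor(im,cv2.COLOR_BGR2HSV)
g=im.max(2); lid=(g<115)&(g>60)&(hsv[...,1]<60); lid[:200]=0;lid[265:]=0;lid[:,:262]=0
lid=cv2.morphologyEx(lid.astype(np.uint8),cv2.MORPH_OPEN,np.ones((3,3)))
n,l,st,ce=cv2.connectedComponentsWithStats(lid)
for i in range(1,n): print(ce[i],st[i],plane(c,*ce[i],.068))
E
```

```text
q [ 0.05  0.11  1.56 -0.    1.47  0.01]
open mm 51.76130842917427 grip 24.99997168779373
q [-0.42  0.4   1.34 -0.    1.41 -0.47]
open mm 51.586595829673634
F [ 0.5 -0.3 -2.4]
22.5417
[371.32234432 220.84249084] [363 212  18  20 273] [ 0.48626943 -0.41109577  0.068     ]
[358. 225.] [357 224   3   3   9] [ 0.47311922 -0.37014489  0.068     ]
[286.82802548 240.50318471] [277 231  20  20 314] [ 0.42374735 -0.15393826  0.068     ]
```

View pics/t2.png

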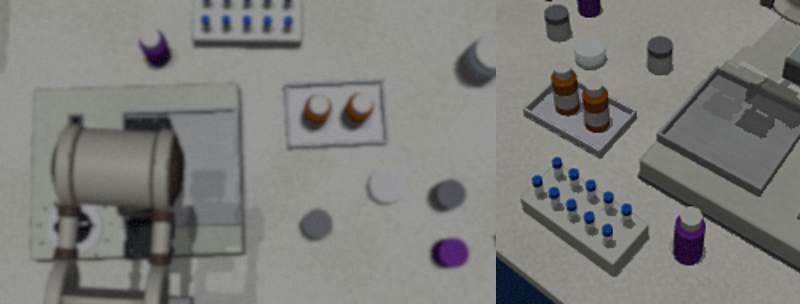

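Both bottles stand in the out-tray at (317,110) and (357,108) in the picture. Next, the jars.

```bash
cat >> h.py <<'E'
def jars():
    c=cam("top");im=c["pixels"];hsv=cv2.cvtColor(im,cv2.COLOR_BGR2HSV)
    g=im.max(2); lid=(g<115)&(g>60)&(hsv[...,1]<60); lid[:200]=0;lid[265:]=0;lid[:,:262]=0
    lid=cv2.morphologyEx(lid.astype(np.uint8),cv2.MORPH_OPEN,np.ones((3,3)))
    n,l,st,ce=cv2.connectedComponentsWithStats(lid)
    r=[plane(c,*ce[i],.068) for i in range(1,n) if 220<st[i,4]<380 and max(st[i,2:4])<24]
    print("jars",np.round(r,3)); return r
E
python3 - <<'E'
from h import *
p=jars()[-1]
assert abs(p[1]+.154)<.06
pick(p[0],p[1],.026,0.,.2,op=.9)
T=mixp(0,-.087)
o=mixp(0.,-.087+.045); 
yw,q=yawchoose((o[0],o[1],.2),YAW)
place(o[0],o[1],.071+.027,YAW,.2)
J=jars(); assert len(J)==1; p=J[0]
assert abs(p[0]-.486)<.06 and abs(p[1]+.411)<.06
pick(p[0],p[1],.026,np.pi/2,.2,op=.85)
bot.goto([.5,-.1,.25],list(down(np.pi/4 if 0 else YAW)))
o=mixp(0.,-.087-.045)
place(o[0],o[1],.071+.027,YAW,.2)
bot.goto([.42,-.25,.35],list(down(YAW)))
jars();print(bot.current_clock())
c=cam("top")["pixels"];s=cam("scene")["pixels"]
cv2.imwrite("pics/t3.png",np.hstack([cv2.resize(c[100:290,90:400],(496,304)),cv2.resize(s[130:320,150:340],(304,304))]))
E
```

```text
jars [[ 0.486 -0.411  0.068]
 [ 0.424 -0.154  0.068]]
q [-0.62 -0.16  1.95 -0.    1.36 -0.62]
open mm 55.6698778408321 grip 25.000635534524918
q [ 0.04  0.1   1.7  -0.    1.35  0.  ]
open mm 55.91707465110168
F [ 0.3 -0.3 -1.3]
jars [[ 0.486 -0.411  0.068]]
q [-0.89  0.33  1.43 -0.    1.39  0.68]
open mm 55.763345244869896 grip 25.00079110264778
q [-0.13  0.06  1.73 -0.    1.35 -0.17]
open mm 55.567523831853144
F [-0.4  0.3 -2.1]
jars []
43.6083
```

View pics/t3.png

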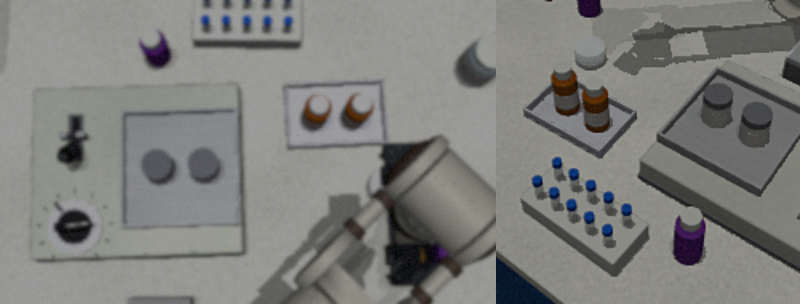

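Both jars stand in the tray at (157,166) and (203,165). Now a close look at the knob with the wrist camera.

```bash
python3 - <<'E'
from h import *
bot.goto([.40,.26,.30],list(down(YAW)))
c=cam("wrist");o,d=ray(c,c["cx"],c["cy"])
print(o,d,c["fx"],c["cx"],c["cy"])
for X in([.414,.286,.115],[.454,.329,.073],[.607,.286,.15]): print(proj(c,np.array(X)))
u,v=proj(c,np.array([.414,.286,.1]))
cv2.imwrite("raw_w.png",c["pixels"]);np.savez("w.npz",**{k:np.array(c[k]) for k in("fx","fy","cx","cy","R","t")})
x0,y0=int(max(0,min(u-100,312))),int(max(0,min(v-75,234))); print("crop",x0,y0)
cv2.imwrite("pics/w1.png",cv2.resize(c["pixels"][y0:y0+150,x0:x0+200],(800,600),interpolation=cv2.INTER_CUBIC))
E
```

```text
[0.39695176 0.32892683 0.46854725] [ 0.01014    -0.25081675 -0.96798148] 297.3186396354542 259.8547495542439 193.3200878273388
[272.56691294 154.34075818]
[302.68325745 119.96986744]
[430.36196149 168.16741142]
crop 172 77
```

View pics/w1.png

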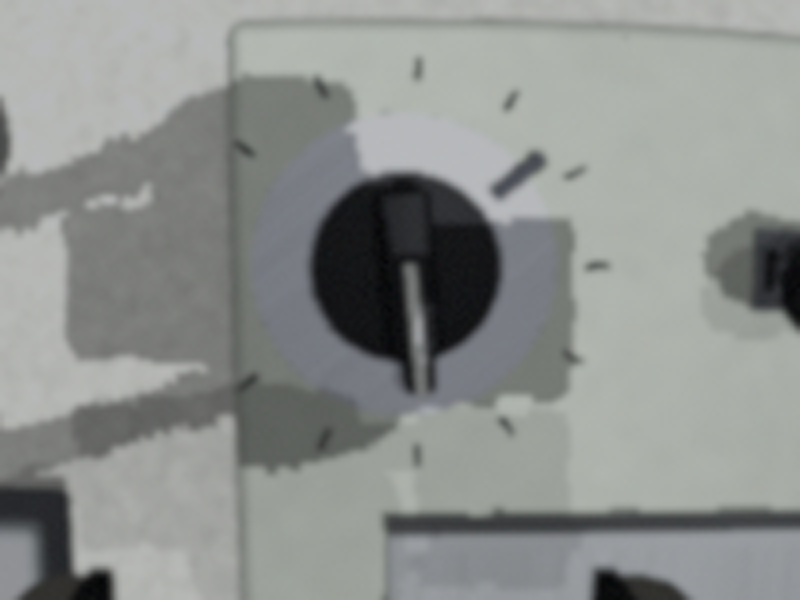

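The wrist view shows the knob disc centred at about (405,267), with the pointer's white line from (408,262) to (423,392). The tab runs from (495,192) to (543,157).

```bash
python3 - <<'E'
from h import *
c=dict(np.load("w.npz"));c["fish"]=True
P=lambda x,y,z:plane(c,x/4+172,y/4+77,z)
a,b=P(495,192,.073),P(543,157,.073); L0,L1=P(408,262,.115),P(421,375,.115)
disc=[P(x,y,.079) for x,y in((312,267),(500,267),(405,173),(405,360))]
ring=[P(x,y,.065) for x,y in((250,262),(558,262),(404,108),(404,410))]
print("tab",a,b,np.linalg.norm(a-b)); print("line",L0,L1,np.linalg.norm(L1-L0))
C1=np.array([(disc[0]+disc[1])[0]/2,(disc[2]+disc[3])[1]/2]);C2=np.array([(ring[0]+ring[1])[0]/2,(ring[2]+ring[3])[1]/2])
print("disc",C1,disc[1][0]-disc[0][0],disc[2][1]-disc[3][1]);print("ring",C2,ring[1][0]-ring[0][0],ring[2][1]-ring[3][1])
C=(C1+C2)/2; m=(a+b)[:2]/2-C; d=(b-a)[:2]
print("tab r",np.linalg.norm(m),"ang",np.arctan2(m[1],m[0]),np.arctan2(d[1],d[0]))
l=(L1-L0)[:2];print("pointer",np.arctan2(l[1],l[0]), L0[:2]-C,L1[:2]-C)
for yaw in np.arange(-3.2,3.3,.4):
    q=bot.inverse_kinematics([C[0],C[1],.085],list(down(yaw)));print(round(yaw,1),None if q is None else np.round(q[[0,5]] if hasattr(q,'shape') else [q[0],q[5]],2))
E
```

```text
tab [0.4450593  0.32172605 0.073     ] [0.46055598 0.33441578 0.073     ] 0.020029388834887727
line [0.41506641 0.30030022 0.115     ] [0.42058318 0.26627423 0.115     ] 0.03447032104758387
disc [0.41643487 0.29564835] 0.06172505238834153 0.06182514989690491
ring [0.41655388 0.29668841] 0.10504116841850564 0.10367502169156267
tab r 0.0483365819373206 ang 0.7208296794745152 0.6861399382301425
pointer -1.410061023446139 [-0.00142796  0.00413184] [ 0.00408881 -0.02989415]
-3.2 [ 0.38 -2.7 ]
-2.8 None
-2.4 [0.38 2.78]
-2.0 [0.38 2.38]
-1.6 [0.38 1.98]
-1.2 [0.38 1.58]
-0.8 [0.38 1.18]
-0.4 [0.38 0.78]
-0.0 [0.38 0.38]
0.4 [ 0.38 -0.02]
0.8 [ 0.38 -0.42]
1.2 [ 0.38 -0.82]
1.6 [ 0.38 -1.22]
2.0 [ 0.38 -1.62]
2.4 [ 0.38 -2.02]
2.8 [ 0.38 -2.42]
3.2 [ 0.38 -2.82]
```

The sizes check out: disc 62 mm, ring 104 mm, tab mid-radius 48 mm. The pointer is at -1.41 and the tab at 0.715, so I turn by +2.125.

```bash
python3 - <<'E'
from h import *
x,y=.4165,.296; p,t=-1.41,.715
bot.set_gripper(.5)
bot.goto([x,y,.2],list(down(p+np.pi/2))); bot.line_to([x,y,.084],max_speed=.12)
bot.set_gripper(0.,20); bot.hold(.2); print(bot.current_opening()*92,np.round(bot.current_contact_force(),1))
q=np.array(bot.current_joints()); print(q.round(2))
for k in range(1,5):
    q2=q.copy(); q2[5]-=(t-p)*k/4; bot.set_joints(list(q2))
bot.hold(.3); print(bot.current_joints()[5]-q[5],np.round(bot.current_contact_force(),1),bot.current_ft_torque())
bot.set_gripper(.5); bot.line_to([x,y,.2],max_speed=.15)
bot.goto([.40,.26,.30],list(down(YAW)))
c=cam("wrist");u,v=proj(c,np.array([.414,.286,.1]));x0,y0=172,77
np.savez("w.npz",**{k:np.array(c[k]) for k in("fx","fy","cx","cy","R","t")})
cv2.imwrite("pics/w2.png",cv2.resize(c["pixels"][y0:y0+150,x0:x0+200],(800,600),interpolation=cv2.INTER_CUBIC))
# lever view
bot.goto([.50,.20,.32],list(down(YAW))); bot.hold(.2)
c=cam("wrist");np.savez("w3.npz",**{k:np.array(c[k]) for k in("fx","fy","cx","cy","R","t")})
u,v=proj(c,np.array([.58,.29,.1]));x0,y0=int(np.clip(u-100,0,312)),int(np.clip(v-75,0,234));print("crop",x0,y0,bot.current_clock())
cv2.imwrite("pics/w3.png",cv2.resize(c["pixels"][y0:y0+150,x0:x0+200],(800,600),interpolation=cv2.INTER_CUBIC))
E
```

```text
15.647414588123034 [-0.6 -0.7  1.8]
[0.38 0.14 1.89 0.   1.11 0.22]
-2.122492351328797 [ 4.4  7.3 -3.9] [ 1.19239669 -0.74960459  0.12012042]
crop 224 31 55.4417
```

View pics/w2.png

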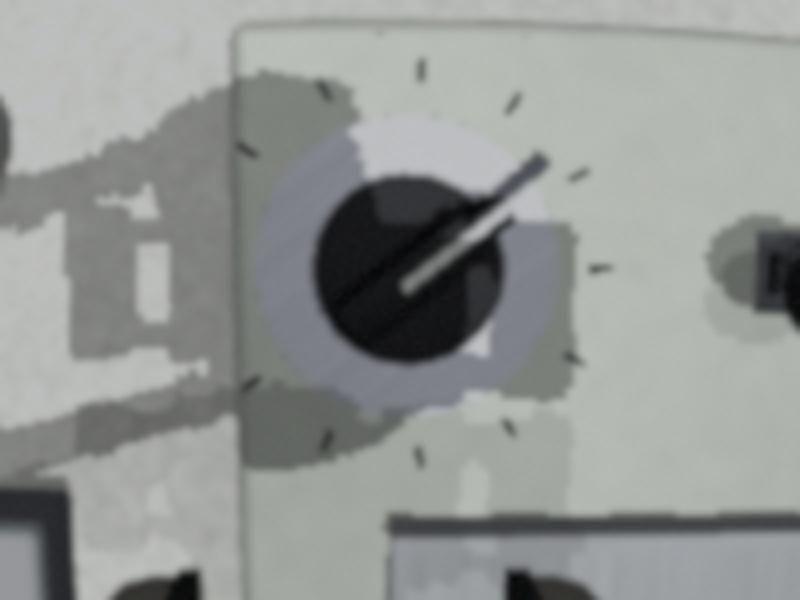

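View pics/w3.png

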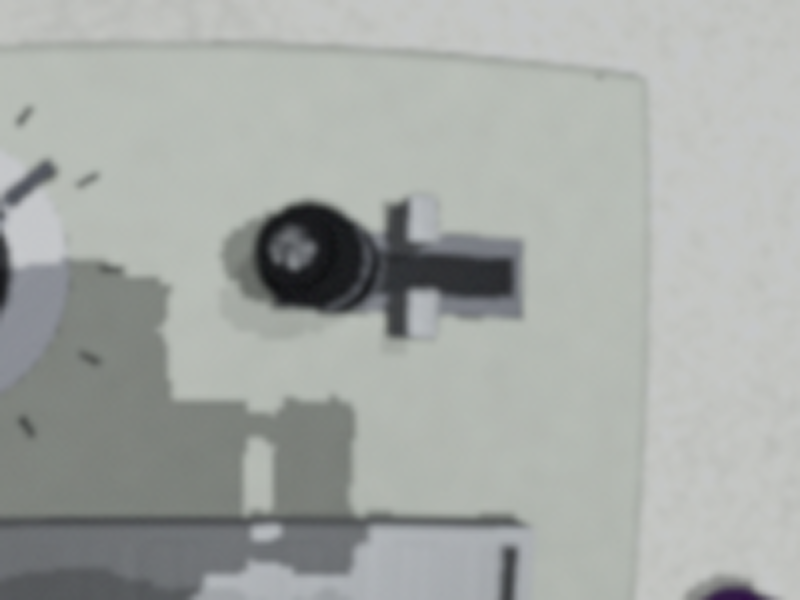

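The pointer now points at the tab: its white line runs from (405,289) towards (512,218). In the lever view the gate tops are centred at about (424,267), and the lever's cap at (293,250) leans to the near side.

```bash
python3 - <<'E'
from h import *
c=dict(np.load("w.npz"));c["fish"]=True
P=lambda x,y,z:plane(c,x/4+172,y/4+77,z)
for L0,L1 in ((P(405,289,.115),P(500,225,.115)),):
    l=(L1-L0)[:2];C=np.array([.4165,.296]);r=L1[:2]-C;print("pointer",np.arctan2(l[1],l[0]),np.arctan2(r[1],r[0]),L0,L1)
a,b=P(495,195,.073),P(546,159,.073); m=(a+b)[:2]/2-C; print("tab",np.arctan2(*(b-a)[1::-1]),np.arctan2(m[1],m[0]))
c=dict(np.load("w3.npz"));c["fish"]=True
P=lambda x,y,z:plane(c,x/4+224,y/4+31,z)
g=[P(x,y,.101) for x,y in((424,193),(424,243),(424,290),(424,340),(408,218),(440,218))];print("gate",np.round(g,4))
G=P(424,266.5,.101);cap=P(293,250,.153);print(G,cap,"expected cap",G[:2]-.0557*np.array([np.cos(.04),np.sin(.04)]))
print("mixer local of gate/knob",[ (np.array([[np.cos(YAW),np.sin(YAW)],[-np.sin(YAW),np.cos(YAW)]])@(v-MIX)).round(4) for v in(G[:2],C)])
E
```

```text
pointer 0.6448566096417325 0.617523905921963 [0.41363461 0.29281826 0.115     ] [0.44097678 0.31338286 0.115     ]
tab 0.6725769634165066 0.7283831832708
gate [[0.5848 0.3275 0.101 ]
 [0.5856 0.3107 0.101 ]
 [0.5864 0.2951 0.101 ]
 [0.5873 0.2785 0.101 ]
 [0.5798 0.3186 0.101 ]
 [0.5906 0.3196 0.101 ]]
[0.58594864 0.30287209 0.101     ] [0.53607187 0.30020431 0.153     ] expected cap [0.5302932  0.30064468]
mixer local of gate/knob [array([0.0651, 0.1154]), array([-0.1045,  0.1153])]
```

The estimates differ by 0.03 to 0.11 rad against a tolerance of 0.113. I'll refine with line fits on the same picture.

```bash
python3 - <<'E'
from h import *
c=dict(np.load("w.npz"));c["fish"]=True
im=cv2.imread("pics/w2.png");g=im.max(2).astype(int)
P=lambda x,y,z:plane(c,(x+.5)/4-.5+172,(y+.5)/4-.5+77,z)[:2]
def fit(m,z,nm):
    ys,xs=np.nonzero(m);pts=np.array([P(x,y,z) for x,y in zip(xs,ys)],np.float32)
    d=cv2.fitLine(pts,cv2.DIST_HUBER,0,.001,.001).ravel();a=np.arctan2(d[1],d[0]);a=(a+np.pi/2)%np.pi-np.pi/2
    l=(pts-d[2:])@d[:2]
    print(nm,len(xs),"ang",a,"len",np.ptp(l),"centre",d[2:]);return d[2:],a
m=np.zeros_like(g,bool);m[205:300,395:500]=g[205:300,395:500]>85; 
yy,xx=np.mgrid[:600,:800]; m&=abs((yy-289)+(xx-405)*.66)<22
cp,ap=fit(m,.115,"line")
m=np.zeros_like(g,bool);m[148:205,490:555]=g[148:205,490:555]<125; m&=abs((yy-177)+(xx-522)*.7)<16; m&=xx>500
ct,at=fit(m,.073,"tab")
m=np.zeros_like(g,bool)
# disc (black base) : circle fit to outer dark contour away from the bar
d=((g<60)&(np.hypot(xx-409,yy-268)<110)).astype(np.uint8)
ct_=max(cv2.findContours(d,0,2)[0],key=cv2.contourArea)[:,0]
w=np.array([P(x,y,.079) for x,y in ct_]);C=np.array([.4165,.296])
ang=np.arctan2(*(w-C).T[::-1]); w=w[(abs(ang-.7)>.5)]
A=np.c_[2*w,np.ones(len(w))];s=np.linalg.lstsq(A,(w**2).sum(1),rcond=None)[0];r=np.sqrt(s[2]+s[:2]@s[:2]);print("disc",s[:2],r)
v=ct-s[:2];print("tab about disc centre",np.arctan2(v[1],v[0]),np.linalg.norm(v)); v=cp-s[:2];print("line about disc centre",np.arctan2(v[1],v[0]))
E
```

```text
line 1788 ang 0.7137326 len 0.038016915 centre [0.42760703 0.30632457]
tab 821 ang 0.77275956 len 0.020902364 centre [0.45259127 0.32890972]
disc [0.41301162 0.29504057] 0.02671313672609445
tab about disc centre 0.7078063101668643 0.052092885699962406
line about disc centre 0.6581344583958714
```

The line fit gives the pointer at 0.714, which matches the gripped angle of 0.7125. The tab averages about 0.72, so the knob is good. One check of the load before the lever.

```bash
python3 - <<'E'
from h import *
bot.goto([.42,-.25,.35],list(down(YAW)))
c=cam("top")["pixels"];s=cam("scene")["pixels"]
cv2.imwrite("pics/t4.png",np.hstack([cv2.resize(c[130:290,90:350],(494,304)),cv2.resize(s[130:320,150:340],(304,304))]))
E
```

```text
(no output)
```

View pics/t4.png

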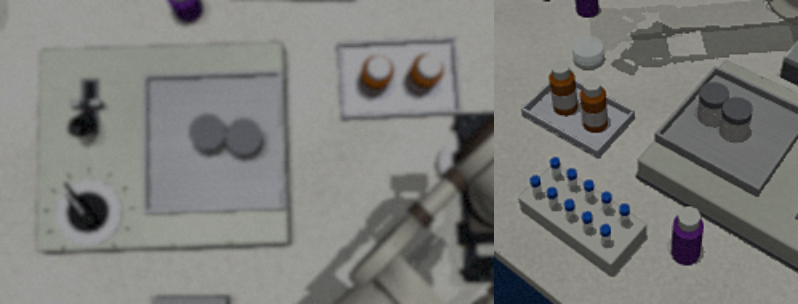

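One jar was knocked sideways to crop (209,134), touching the other at (245,139). Both still stand upright on the tray floor, about 55 mm or less from its centre and so within the 83 mm limit. The bottles are fine. Now the lever.

```bash
python3 - <<'E'
from h import *
G=np.array([.586,.3029]); ux=np.array([np.cos(YAW),np.sin(YAW)])
def tip(th,r):
    p=G+ux*r*np.sin(th); return [p[0],p[1],.005+r*np.cos(th)-.019]
yaw,_=yawchoose(tip(-.36,.12),YAW+np.pi/2)
qf=bot.inverse_kinematics(tip(.36,.135),list(down(yaw)));print(np.round(qf,2))
a=tip(-.36,.12)
bot.set_gripper(.85); bot.goto([a[0],a[1],.22],list(down(yaw))); bot.line_to(a,max_speed=.12)
print(np.round(bot.current_contact_force(),1))
bot.set_gripper(0.,35); bot.hold(.2); print("open",bot.current_opening()*92,np.round(bot.current_contact_force(),1))
bot.line_to(tip(-.36,.1365),max_speed=.04); bot.hold(.4); print("lifted",np.round(bot.current_contact_force(),1),bot.current_ee_pos())
for th in np.linspace(-.36,.36,13)[1:]:
    bot.line_to(tip(th,.1365),max_speed=.08); print(round(th,2),np.round(bot.current_contact_force(),1))
bot.line_to(tip(.36,.12),max_speed=.04); bot.hold(.2); print(np.round(bot.current_contact_force(),1))
bot.set_gripper(.85); bot.hold(.3)
e=tip(.36,.12); bot.line_to([e[0],e[1],.24],max_speed=.12)
bot.goto([.45,.0,.35],list(down(YAW))); print(bot.current_clock())
c=cam("wrist");u,v=proj(c,np.array([.5,.2,.1]))
t=cam("top")["pixels"];s=cam("scene")["pixels"]
cv2.imwrite("pics/f.png",np.hstack([cv2.resize(t[140:270,95:225],(400,400),interpolation=cv2.INTER_CUBIC),cv2.resize(s[170:310,240:410],(400,400),interpolation=cv2.INTER_CUBIC)]))
E
```

```text
[ 0.28  0.57  1.28  0.    1.29 -1.33]
[ 0.3 -0.2 -0.4]
open 33.53784080429369 [ 1.5  6.  -1.1]
lifted [ 3.1  6.7 -4.2] [0.53809085 0.30212265 0.11313379]
-0.3 [-0.3  4.9 -4.7]
-0.24 [-1.2  6.6 -6.1]
-0.18 [-2.4  6.5 -6.4]
-0.12 [-1.6  5.8 -6.7]
-0.06 [-2.5  6.2 -6.3]
0.0 [-3.9  5.7 -5.4]
0.06 [-2.8  5.4 -5.9]
0.12 [-3.4  6.3 -5. ]
0.18 [-3.6  6.1 -4.9]
0.24 [-3.6  4.8 -4.8]
0.3 [-3.3  6.7 -5.2]
0.36 [-4.2  5.8 -5.2]
[-2.4  4.1  4. ]
70.575
```

View pics/f.png

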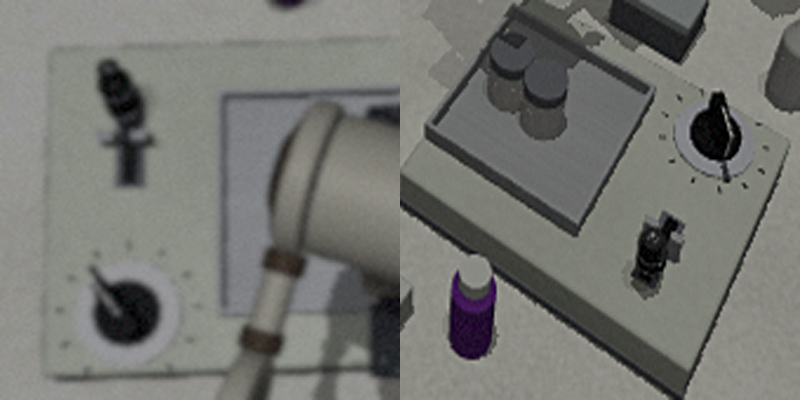

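The lever is now on the far side of the gate (cap at (107,65)) with the collar down. The knob is aligned and both jars are upright. I'll check the lean numerically, then hand in.

```bash
python3 - <<'E'
from h import *
c=cam("top")
p=plane(c,107*130/400+95,66*130/400+140,.152)[:2]; d=(p-[.586,.3029])@[np.cos(YAW),np.sin(YAW)]
print(p,"lean",np.arcsin(d/.156))
if d/.156>.28: print(bot.job_done(),bot.current_clock())
E
```

```text
[0.64198608 0.30822272] lean 0.3682277175349338
the job is handed in; nothing more can be done
the job is handed in; nothing more can be done
```

The job is handed in at about 71 s: both bottles are in the out-tray, both jars in the mixer's tray (one was knocked sideways mid-run but still stands within limits), the knob is at the tab, and the lever is at its run end (lean about 0.37 rad) with the collar down; no verdict came back.

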